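Clear the sloped brush rest and put the shoe brush back on it

ROBOT

A 6-joint arm with a two-finger parallel gripper is mounted at the origin on the work surface. World frame = base frame: x ahead of the robot, y to its left, z up, the work surface at z = 0. Lengths are in mm, angles in degrees, forces in N, time in s.
With the tool pointing down it reaches from about 300 to 850 mm from the base axis. Payload 4.2 kg.
Tool frame: the origin (TCP) lies at the centre of the arm's flange, where the gripper is bolted on; the fingertips stand 191 mm ahead of it and the grasp point (between the pads) lies 172 mm ahead of it; y points along the fingers, x is the direction in which the jaws open and shut, and the axes are right-handed (so a half turn about y gives the same grasp; the last joint's range is limited). The gripper opens to 91 mm and grips with 3 to 60 N. Pads are 32 mm wide; open, the fingers measure 118 mm over their backs; the gripper's body (76 mm by 178 mm) begins 60 mm behind the grasp point.
Start: joints at [-77.636, 18.312, 89.639, -0, 72.044, -1.146], TCP at [134.33, -559.087, 404.776] pointing down, gripper open.
Joint ranges: [-177.97, 177.97], [-48.28, 115.42], [12.27, 149.76], [-77.06, 257.06], [2.81, 150.46], [-146.56, 146.56]. Speed limits (degrees/s): [147.25, 147.25, 180, 180, 180, 180].

INTERFACE

Orientations are given as [roll, pitch, yaw] about the fixed x, y, z axes, in that order (R = Rz(yaw) Ry(pitch) Rx(roll)).
In Python, from workcell import env gives the robot as it stands.
- The arm moves only by the tool carry_out, never from a script. Its argument "increments" is a list of rows, each a list of 3 entries, a list of its own where there are three numbers: the turn, a rotation vector about the tool's x, y, z in rad, then the shift along the tool's x, y, z in mm, then the closure, from 0 (fully open) to 1 (shut). In form: [[[wx, wy, wz], [dx, dy, dz], claw], ...]. A call has 1 to 10 rows; each row is the pose to reach, as a shift and turn from the pose commanded when the call began, along the tool's axes at that moment; what a row does not reach only later rows make up. A row lasts 1/12 s, in which the tool goes at most 41.7 mm and 7.16 degrees, less where a joint would pass 70% of its speed; a pose out of reach is approached as far as the arm can. A call with a gripper value outside its range is refused whole. The fingers move at their own pace and stop on an object; "force" is the grip in N (left out, the last holds). Time passes only in rows, so rows that repeat a pose let the fingers close. It gives the time, the measured TCP pose, the force and the opening at its end, in the units of the state.
- env.state(): the state, without advancing time (a new reading comes with each control period).
- env.grab_frame(name): name is "side" or "top"; returns a dict with "frame" (384x512x3 uint8, blue, green, red), "z_map" (384x512 float32, mm along the optical axis (not along the pixel's ray), 0 where there is no reading), "camera_matrix" (3x3 intrinsics, pixels), "rvec" (rotation vector, rad) and "tvec" (3), from world to camera coordinates, as OpenCV has them. Camera axes: x right, y down, z forward; pixel columns grow to the right and rows downward; lengths in mm; the calibration is good to about 2 mm. A picture is of the moment at which its call begins.
- env.job_done(): hands the job in, once; it reports no verdict.
The state is a dict: "time_s": time; "qpos": joint angles; "qvel": joint speeds; "effort": joint torques, N m; "ee_pos": TCP position; "ee_rot": TCP orientation; "force": force on the tool from outside, world axes, zero at the start; "torque": the same for the moment, N m; "gripper_width": finger opening in mm.
Only numpy, scipy, OpenCV 4.12 (cv2) and the standard library are available. Lean on these libraries where they do the work, as an engineer would, in place of code of your own. Each camera call takes 0.05 s, during which the arm holds its last target. There are 200 camera calls.

TASK

Somebody left the small polish tin on the sloped brush rest under the hook rail: first set it down in the empty wooden tray, flat and lid up. Then lay the shoe brush back on the sloped rest, bristles down flat on the slope, lengthwise along it, centred, with its long side down against the lip, and let go. Set both down rather than dropping them, and leave everything else on the shelf where it stands.

Things in the scene. Friction and masses are not known exactly. Their poses are not given: they have to be found in the camera images.
- tin: Small flat round polish tin, 62 mm across and 25 mm high; the aluminium lid is its upper 14 mm. It starts lying lid-out on the slope of the rest, touching the lip. Origin: centre of its underside; z axis from underside to lid. About 90 g.
- brush: Shoe brush lying bristles down on the shelf before the rest. Dark wooden back 160 x 54 x 22 mm (from 20 to 42 mm above the bristle face) over a stiff black bristle block 150 x 48 x 20 mm. Origin: centre of the bristle face; z from bristles to back, y along its length, both ends alike. About 180 g.
- ledge: Sloped oak board of the brush rest, fixed, rising 28 degrees away from the robot. Origin: on its upper face, mid-length, at the lip's inner face, 55 mm above the shelf. x up the slope (board 0 to 66 mm), y along the lip (-100 to 100 mm), z out of the face. Lip at the lower, near edge: 8 mm thick (x -8 to 0), 8 mm above the face. A brush against the lip has its origin at x = 24 mm.
- rest: Fixed stand of the ledge, base 100 x 300 x 10 mm; origin under its middle, x away from the robot, z up. A 12 mm steel hook rail 340 mm long along y runs over the slope at x 25, z 215 mm, on 12 mm uprights at x 25, y -135 and 135 mm; a blue dauber hangs at y 158 mm (x -10 to 26, z 77 to 202 mm). The rail bars a straight-down approach: come in along the slope's normal.
- tray_empty: Empty square plywood tray, fixed, outside 126 x 126 mm, 16 mm high, walls and floor 5 mm thick (inside 116 x 116 mm). Origin: centre of its underside, inner floor 5 mm above it; z up. It may stand on the left or the right.
- tray_full: A second tray, the same in all, fixed on the other side, in which the big tin lies.
- big_tin: Bystander: larger flat round tin, 80 mm across, 28 mm high, lying in the other tray. Origin: centre of its underside.
- pot: Bystander: brown ceramic pot with closed knobbed lid, 124 mm across, 136 mm high, at the back left. Origin: centre of its underside.
- shoe_tree: Bystander: white plastic shoe tree, about 200 mm long, 60 mm wide, 34 mm high, at the back right. Origin: on its underside near its middle, x along its length.
- jar: Bystander: glass cream jar, 48 mm across, 55 mm high, near the robot on the left. Origin: centre of its underside.
- can: Bystander: aluminium can, 52 mm across, 70 mm high, near the robot on the right. Origin: centre of its underside.
- key_bowl: Bystander: white ceramic bowl, 90 mm across, 40 mm high, at the right beside the tray. Origin: centre of its underside.
Not all that is in view belongs to the job. What is shaped like the tin but blue or red is not meant.

How it is judged (in metres and radians):
On the way, in this order (a step that is already met when the one before it is completed fails the run):
1. the small tin lies flat in the empty tray, lid up, released (x of tin in the frame of tray_empty between -0.032 and 0.032 m and y of tin in the frame of tray_empty between -0.032 and 0.032 m and z of tin in the frame of tray_empty below 0.009 m and angle between tin's own z axis and vertical below 0.1 rad and contact force between tin and the fingers below 0.1 N), for 0.2 s.
2. the brush lies on the sloped rest against the lip, bristles down, released (x of brush in the frame of ledge between 0.018 and 0.032 m and y of brush in the frame of ledge between -0.025 and 0.025 m and z of brush in the frame of ledge between -0.004 and 0.005 m and angle between the y axis of brush and the y axis of ledge, either way round below 0.1 rad and angle between the z axis of brush and the z axis of ledge, either way round below 0.08 rad and contact force between brush and the fingers below 0.1 N), for 0.2 s.
At the end, for the whole second after the job is handed in: Tin flat (0.1 rad), lid up on the floor of the formerly empty tray, within 32 mm of its centre each way; brush bristles down flat on the slope (0.08 rad), along the lip within 0.1 rad, within 25 mm of the middle and 8 mm of touching the lip; both released and at rest (all of step 1 and all of step 2 and linear speed of each of tin, brush below 0.02 m/s).
It fails at once if a bystander (big tin, pot, shoe tree, jar, can or key bowl) is shifted more than 25 mm (distance of any of big_tin, pot, shoe_tree, jar, can, key_bowl from where it was at the start of the episode above 0.025 m).
It fails at once if the tin is dropped or flung: faster than 0.6 m/s while no finger touches it (linear speed of tin above 0.6 m/s and contact force between tin and the fingers below 0.1 N).
It fails at once if the brush is dropped or flung: faster than 0.6 m/s while no finger touches it (linear speed of brush above 0.6 m/s and contact force between brush and the fingers below 0.1 N).
It also fails if it takes over 56 s, if anything falls off the work surface, if the arm or the gripper's body presses on something with over 40 N, if the wrist force passes 120 N, or if a joint passes its speed limit or range.

## Working session

There is one attempt and no reset: what is moved stays moved. The work goes in short steps, Python scripts to look and compute and a tool call to move; the robot and the scene stay as the last step left them, time stands still between calls to the robot, and variables do not carry over. Pictures are saved under pics/ and viewed, about 8 in all and at most 12, crops included, and the job is handed in when it is done.

Besides the shell and the picture viewer there is one more tool, called after "Emit:" as name(argument=value, ...), one argument or row to a line, values as JSON. carry_out: Moves the arm, as the interface text tells. Its arguments: {"type":"object","properties":{"increments":{"type":"array","items":{"type":"array"}},"force":{"type":"number"}},"required":["increments"]}

```bash
mkdir -p pics; ls; cat > h.py <<'E'
import numpy as np, cv2
from workcell import env
from scipy.spatial.transform import Rotation as Ro
def grab(n):
    d=env.grab_frame(n); d['R']=cv2.Rodrigues(np.array(d['rvec'],float))[0]; d['t']=np.array(d['tvec'],float).ravel(); d['K']=np.array(d['camera_matrix'],float); return d
def pts(d):
    """world points per pixel from z_map (HxWx3)"""
    z=d['z_map'].astype(float); v,u=np.indices(z.shape)
    c=np.stack([u,v,np.ones_like(u)],-1)@np.linalg.inv(d['K']).T*z[...,None]
    P=(c-d['t'])@d['R']; P[z==0]=np.nan; return P
def ray(d,u,v,h):
    r=d['R'].T@np.linalg.inv(d['K'])@[u,v,1]; o=-d['R'].T@d['t']; return o+r*(h-o[2])/r[2]
E
python3 - <<'E'
from h import *
for n in('side','top'):
    d=grab(n); cv2.imwrite(f'pics/{n}0.png',cv2.resize(d['frame'],(800,600))); np.save(f'{n}0.npy',pts(d)); cv2.imwrite(f'{n}_raw.png',d['frame'])
    print(n,-d['R'].T@d['t'],d['R'][2])
s=env.state();print(s)
E
```

```text
pics
side [-153.50083799  920.3269129   907.99082069] [ 0.47603631 -0.66460259 -0.57592779]
top [ 461.27814173  -72.30776911 1113.04130125] [ 0.07978029  0.03452313 -0.99621446]
{'time_s': 0.1, 'qpos': array([-7.76347729e+01,  1.83468850e+01,  8.97007001e+01,  9.65460490e-04,
        7.20446627e+01, -1.14695984e+00]), 'qvel': array([ 0.00388998, -0.14342854, -0.20779265, -0.02092968, -0.02587556,
        0.01837425]), 'effort': array([ 2.22314334e-04, -4.13332736e+01, -2.32510006e+01,  7.29358778e-02,
        4.21671616e-02, -5.48130049e-05]), 'ee_pos': array([ 134.30824784, -558.9281682 ,  404.00637464]), 'ee_rot': array([-89.99723571,   0.09221101, -76.48810921]), 'force': array([-0.53875266, -0.41634703, -0.39093901]), 'torque': array([-0.00627794, -0.00633655,  0.03406076]), 'gripper_width': 91.31369319335309}
```

View pictures.

View pics/side0.png

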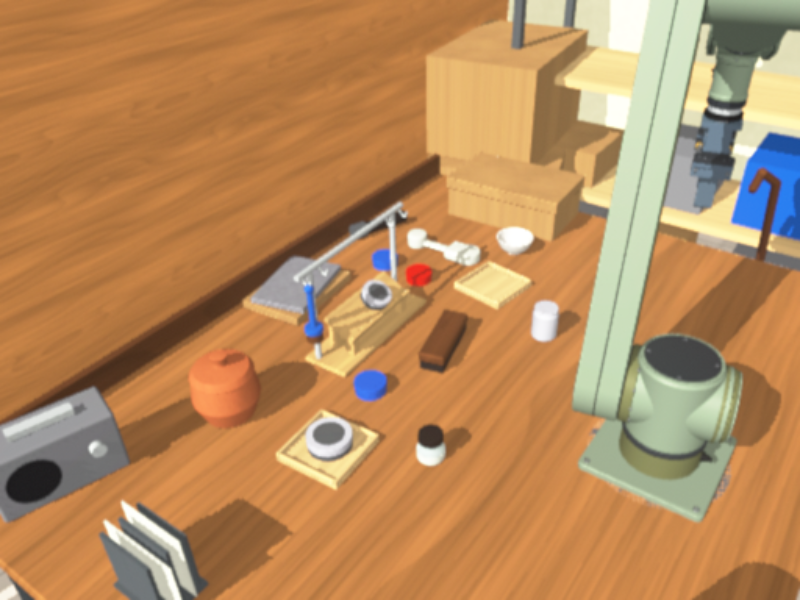

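View pics/top0.png

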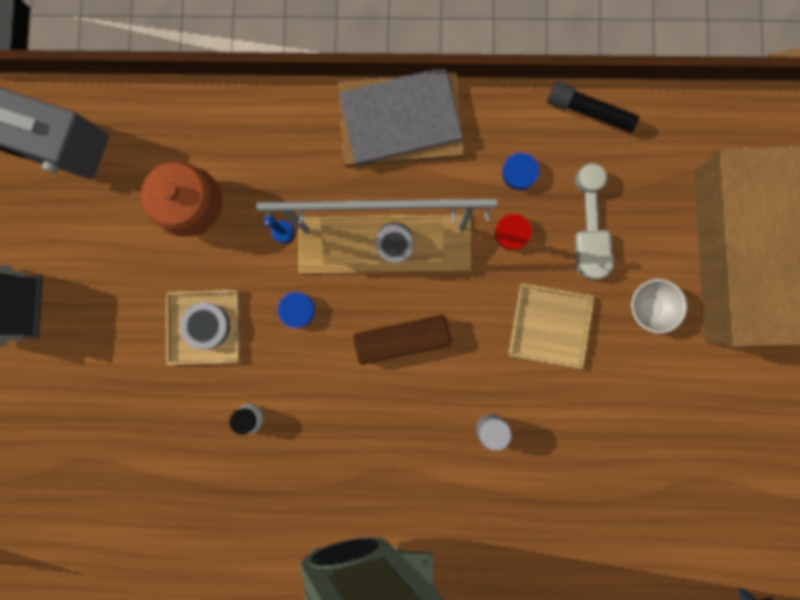

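Side view: tin on the slope at (376,293), brush (444,340), empty tray (493,284). Top view: tin (395,243), brush (403,340), empty tray on the right (552,327), full tray (203,327), rail at row ~205 and rest at (385,243). Blue and red decoys are ignored. Now I'll measure.

```bash
cat > m.py <<'E'
from h import *
P=np.load('top0.npy'); S=np.load('side0.npy')
def box(P,x0,y0,x1,y1): # 800x600 coords
    return P[int(y0*.64):int(y1*.64),int(x0*.64):int(x1*.64)].reshape(-1,3)
def rect(q,name):
    r=cv2.minAreaRect(q[:,:2].astype(np.float32)); print(name,np.round(r[0],1),np.round(r[1],1),round(r[2],1),'z',np.round(np.percentile(q[:,2],[5,50,95]),1),len(q))
t=box(P,0,500,300,600); print('table z',np.nanmedian(t[:,2]))
q=box(P,340,300,465,375); rect(q[(q[:,2]>34)],'brush')
q=box(P,490,270,610,385); rect(q[(q[:,2]>10)&(q[:,2]<22)],'tray')
q=box(P,285,205,485,285); a=q[(q[:,2]>4)&(q[:,2]<14)]; rect(a,'base')
for lab,PP,b in(('top',P,(320,215,445,270)),('side',S,(320,280,430,345))):
    q=box(PP,*b); q=q[np.isfinite(q[:,0])]
    q=q[(q[:,2]>45)&(q[:,2]<125)]
    print(lab,len(q),q.min(0),q.max(0))
# slope board in top: plane fit left/right of tin
for b in((325,223,372,262),(418,223,440,262)):
    q=box(P,*b); q=q[(q[:,2]>50)&(q[:,2]<100)]
    c=q.mean(0); 
    A=np.c_[q[:,:2],np.ones(len(q))]; w=np.linalg.lstsq(A,q[:,2],rcond=None)[0]
    for _ in range(5):
        k=abs(A@w-q[:,2])<2; w=np.linalg.lstsq(A[k],q[k,2],rcond=None)[0]
    print('plane',w,k.sum(),len(q),'slope',np.degrees(np.arctan(np.hypot(*w[:2]))),'yaw',np.degrees(np.arctan2(w[1],w[0])), 'x at z=55,y=c', (55-w[2]-w[1]*c[1])/w[0], c)
# rail
q=box(P,255,195,500,215); q=q[q[:,2]>195]; rect(q,'rail')
# table profile down column of board
for u in(350,395,430): 
    for v in range(200,285,4): print(u,v,np.round(P[int(v*.64),int(u*.64)],0)) if u==350 else 0
im=cv2.imread('top_raw.png')
E
python3 m.py
```

```text
table z -0.43686081103012975
brush [458.3 -42.2] [ 54.  159.9] 13.7 z [37.9 41.7 45.1] 1252
tray [ 507.2 -299.9] [129.9 169.2] 79.7 z [10.8 15.3 19.2] 415
base [620.   -9.1] [129.  341.7] 1.2 z [ 6.  10.  13.1] 1613
top 2284 [ 582.40438861 -107.77267946   50.16189739] [658.17407314  93.37039424 107.64633146]
side 1157 [ 463.09105098 -141.87534931   45.28504747] [652.89267835 155.0183432  112.88923965]
plane [ 5.20340542e-01  1.08107412e-02 -2.52828019e+02] 485 747 slope 27.49485090402766 yaw 1.190221961788936 x at z=55,y=c 590.5791547174131 [618.37226294  48.63142672  69.76186609]
plane [ 5.16539073e-01  4.17417267e-02 -2.48637659e+02] 204 348 slope 27.39422558178168 yaw 4.620055234849048 x at z=55,y=c 594.5010241091844 [621.01848272 -82.53967731  68.96269854]
rail [647.4  -6.2] [ 16.6 339.1] 1.2 z [213.2 219.9 223. ] 867
350 200 [701.  54.   3.]
350 204 [650.  30. 220.]
350 208 [643.  30. 217.]
350 212 [682.  54.  -1.]
350 216 [673.  54.   1.]
350 220 [653.  44.  83.]
350 224 [645.  44.  84.]
350 228 [640.  44.  82.]
350 232 [633.  44.  78.]
350 236 [626.  45.  75.]
350 240 [621.  45.  69.]
350 244 [613.  45.  70.]
350 248 [609.  45.  63.]
350 252 [602.  45.  59.]
350 256 [597.  46.  54.]
350 260 [589.  45.  58.]
350 264 [583.  45.  62.]
350 268 [581.  50.  10.]
350 272 [573.  50.   9.]
350 276 [569.  51.  -3.]
350 280 [560.  51.  -0.]
350 284 [555.  51.  -2.]
```

```bash
cat > m2.py <<'E'
from m import *
print('----')
im=cv2.cvtColor(cv2.imread('top_raw.png'),cv2.COLOR_BGR2HSV)
V,U=np.indices(P.shape[:2]); 
def inb(b): return (U>=b[0]*.64)&(U<b[2]*.64)&(V>=b[1]*.64)&(V<b[3]*.64)
# ledge plane: fixed 28deg, yaw 1.2 ; solve offset
ps=np.radians(1.2); c,s=np.cos(ps),np.sin(ps)
for lab,PP,b in(('top',P,(320,215,445,270)),('side',S,(300,270,430,345))):
    q=box(PP,*b); q=q[np.isfinite(q[:,0])&(q[:,2]>45)&(q[:,2]<110)]
    e=np.c_[(q[:,0]-590)*c+(q[:,1]+7)*s, -(q[:,0]-590)*s+(q[:,1]+7)*c, q[:,2]-55]
    a=np.radians(28); l=np.c_[e[:,0]*np.cos(a)+e[:,2]*np.sin(a), e[:,1], -e[:,0]*np.sin(a)+e[:,2]*np.cos(a)]
    k=(abs(l[:,1])<98)&(abs(l[:,1]+10)>45)
    f=k&(l[:,0]>5)&(l[:,0]<60)&(abs(l[:,2])<6); print(lab,'face z',np.median(l[f,2]),'y ext',np.percentile(l[(l[:,0]>5)&(l[:,0]<60)&(abs(l[:,2])<4),1],[.5,99.5]))
    for x in range(-16,76,4):
        j=k&(l[:,0]>=x)&(l[:,0]<x+4); print(x,j.sum(),np.round(np.median(l[j,2]),1) if j.sum() else '',end=' | ')
    print()
    t=l[(l[:,2]>18)&(l[:,2]<32)&(abs(l[:,1])<70)&(l[:,0]<80)&(l[:,0]>-5)]
    if len(t): (cx,cy),r=cv2.minEnclosingCircle(t[:,:2].astype(np.float32)); print('tin',cx,cy,r,'z med',np.median(t[:,2]),t.mean(0),len(t),'p',np.percentile(t[:,:2],[2,98],axis=0))
# brush & tray by colour
d=grab('top')
def col(b,mask,h,name):
    m=(mask&inb(b)).astype(np.uint8); n,L,st,_=cv2.connectedComponentsWithStats(m); i=1+np.argmax(st[1:,4])
    ct=max(cv2.findContours((L==i).astype(np.uint8),0,2)[0],key=cv2.contourArea).reshape(-1,2)
    w=np.array([ray(d,u,v,h)[:2] for u,v in ct],np.float32); r=cv2.minAreaRect(w); print(name,np.round(r[0],1),np.round(r[1],1),round(r[2],2),st[i,4])
col((340,300,465,375),im[...,2]<100,42,'brush col')
col((340,300,465,375),P[...,2]>32,42,'brush depth')
k=(im[...,1]<150)&(im[...,2]>120)
col((490,270,610,385),k,16,'tray col')
col((490,270,610,385),P[...,2]>8,16,'tray depth')
print(im[209,353],im[190,353],im[240,353],im[218,257])
E
python3 m2.py | sed -n '/----/,$p'
python3 - <<'E'
import cv2
a=cv2.imread('top_raw.png')
cv2.imwrite('pics/c1.png',cv2.resize(a[125:245,190:390],(800,480),interpolation=cv2.INTER_NEAREST))
E
```

```text
----
top face z -1.4895276010834442 y ext [-100.21583769   99.01252195]
-16 0  | -12 0  | -8 1 0.8 | -4 62 6.2 | 0 86 4.5 | 4 64 -1.9 | 8 61 -0.8 | 12 57 -2.7 | 16 60 -1.5 | 20 46 -1.9 | 24 70 -1.6 | 28 52 -0.9 | 32 70 -1.1 | 36 50 -1.3 | 40 69 -1.5 | 44 59 -0.8 | 48 68 -1.8 | 52 56 -0.7 | 56 67 -1.5 | 60 58 -1.0 | 64 72 -2.0 | 68 65 -6.0 | 72 0  | 
tin 35.48320388793945 -20.93976593017578 30.961986541748047 z med 23.57543529308196 [ 36.51633932 -20.88907569  23.64050748] 454 p [[  8.51370633 -47.11581258]
 [ 63.98298886   6.14029954]]
side face z -1.000671438531466 y ext [-100.23118809  132.06412005]
-16 0  | -12 0  | -8 46 3.1 | -4 38 6.8 | 0 18 2.4 | 4 32 -1.6 | 8 35 -0.7 | 12 29 -0.0 | 16 25 -1.4 | 20 32 -1.0 | 24 25 -1.8 | 28 28 -1.4 | 32 30 -1.5 | 36 29 -1.0 | 40 30 -0.7 | 44 30 -1.0 | 48 25 -0.8 | 52 31 -2.1 | 56 25 -1.9 | 60 31 -1.2 | 64 27 -0.5 | 68 0  | 72 0  | 
tin 30.701866149902344 -19.84284019470215 32.734107971191406 z med 24.157836545993362 [ 31.77111249 -18.50610994  23.8982274 ] 232 p [[  4.3871405  -49.67435449]
 [ 59.33808897   8.23992187]]
brush col [455.4 -58.5] [ 68.9 186. ] 13.04 1639
brush depth [458.3 -42.4] [ 53.7 158.9] 13.67 1254
tray col [ 488.4 -294.8] [129.8 128.3] 81.07 2379
tray depth [ 487.3 -294.6] [126.5 125.7] 81.08 415
[ 18 122 198] [ 18 123 183] [ 14 176 132] [ 11 178  83]
```

View pics/c1.png

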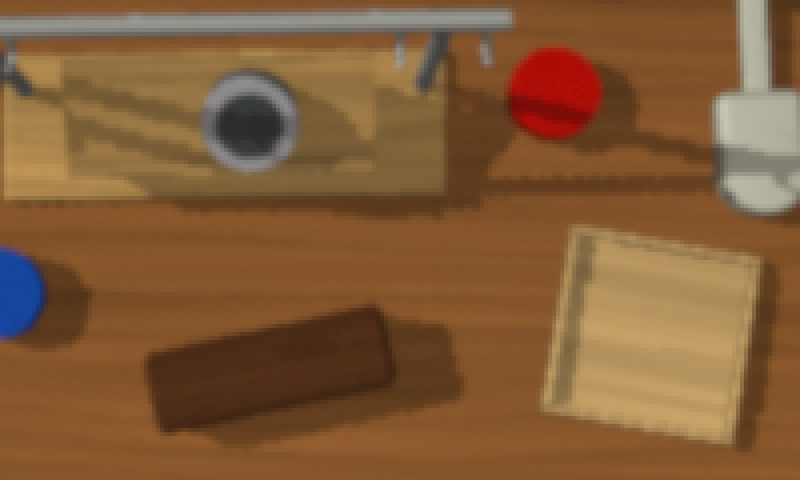

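```bash
cat >> h.py <<'E'
def frame(p,z,yaw_x): return p
LY=1.2
LR=Ro.from_euler('z',LY,degrees=True)*Ro.from_euler('y',-28,degrees=True)   # ledge axes
LO=np.array([592.3,-7.5,55.])
def L(*v): return LO+LR.apply(v)
def tool(approach,jaw):
    y=np.array(approach,float);y/=np.linalg.norm(y); x=np.array(jaw,float); x-=y*(x@y); x/=np.linalg.norm(x)
    return Ro.from_matrix(np.c_[x,y,np.cross(x,y)])
def inc(p,R):
    s=env.state(); R0=Ro.from_euler('xyz',s['ee_rot'],degrees=True)
    print('t',round(s['time_s'],2),'pos',s['ee_pos'].round(1),'q',s['qpos'].round(1),'F',s['force'].round(1),'w',round(s['gripper_width'],1))
    print('turn',(R0.inv()*R).as_rotvec().round(4),'shift',R0.inv().apply(np.array(p)-s['ee_pos']).round(1),'from',np.round(p,1))
E
python3 - <<'E'
from h import *
S=np.load('side0.npy'); s=env.state(); R0=Ro.from_euler('xyz',s['ee_rot'],degrees=True)
q=S.reshape(-1,3); q=q[np.isfinite(q[:,0])]; l=R0.inv().apply(q-s['ee_pos'])
k=(abs(l[:,0])<130)&(abs(l[:,2])<130)&(l[:,1]>-60)&(l[:,1]<200)
l=l[k]
for y in range(-60,200,20):
    j=(l[:,1]>=y)&(l[:,1]<y+20); print(y,j.sum(),l[j].min(0).round(0) if j.any() else '',l[j].max(0).round(0) if j.any() else '')
n=LR.apply([0,0,1]); jaw=-LR.apply([0,1,0]); T=tool(-n,jaw)
print('yaw jaw',np.degrees(np.arctan2(jaw[1],jaw[0])))
inc(L(31,-20,300),T)
E
```

```text
-60 164 [-40. -60. -37.] [ 19. -40.  34.]
-40 178 [-43. -40. -38.] [  5. -20.  34.]
-20 134 [-42. -20. -39.] [ 1. -0. 34.]
0 253 [-58.   0. -40.] [25. 20. 35.]
20 120 [-57.  20. -39.] [ 1. 40. 32.]
40 108 [-58.  41. -24.] [ 7. 60. 23.]
60 297 [-96.  60. -40.] [89. 80. 35.]
80 209 [-93.  80. -40.] [ 80. 100.  36.]
100 98 [-89. 100. -40.] [ 55. 114.  35.]
120 64 [-67. 120. -20.] [-49. 140.  15.]
140 61 [-66. 140. -20.] [-51. 160.  15.]
160 74 [-63. 160. -20.] [ 54. 180.  15.]
180 35 [-60. 181. -20.] [ 51. 192.  14.]
yaw jaw -88.8
t 0.15 pos [ 134.3 -559.   404.1] q [-77.6  18.3  89.7   0.   72.   -1.1] F [-0.   0.1 -0.1] w 91.3
turn [ 0.4869  0.2102 -0.0538] shift [-433.8   70.3  459. ] from [479.3 -29.9 334.4]
```

Emit:
carry_out(
  increments=[
    [[0.49, 0.21, -0.054], [-434, 70, 459], 0],
    [[0.49, 0.21, -0.054], [-434, 70, 459], 0],
    [[0.49, 0.21, -0.054], [-434, 70, 459], 0],
    [[0.49, 0.21, -0.054], [-434, 70, 459], 0],
    [[0.49, 0.21, -0.054], [-434, 70, 459], 0],
    [[0.49, 0.21, -0.054], [-434, 70, 459], 0],
    [[0.49, 0.21, -0.054], [-434, 70, 459], 0],
    [[0.49, 0.21, -0.054], [-434, 70, 459], 0],
    [[0.49, 0.21, -0.054], [-434, 70, 459], 0],
    [[0.49, 0.21, -0.054], [-434, 70, 459], 0],
  ],
)

```text
time_s: 0.98
ee_pos: [360.7, -210.3, 358.7]
ee_rot: [-61.8, -0.1, -88.8]
force: [1.4, -0.9, -0.8]
gripper_width: 91.2
```

```bash
python3 - <<'E'
from h import *
inc(L(31,-20,300),tool(-LR.apply([0,0,1]),-LR.apply([0,1,0])))
E
```

```text
t 0.98 pos [ 360.7 -210.3  358.7] q [-37.7   2.2 120.3  28.5  38.3  31.5] F [ 1.4 -0.9 -0.8] w 91.2
turn [-0.0038  0.0002  0.0015] shift [-178.    79.    96.3] from [479.3 -29.9 334.4]
```

Emit:
carry_out(
  increments=[
    [[0, 0, 0], [-178, 79, 96], 0],
    [[0, 0, 0], [-178, 79, 96], 0],
    [[0, 0, 0], [-178, 79, 96], 0],
    [[0, 0, 0], [-178, 79, 96], 0],
    [[0, 0, 0], [-178, 79, 96], 0],
    [[0, 0, 0], [-178, 79, 96], 0],
    [[0, 0, 0], [-178, 79, 96], 0],
    [[0, 0, 0], [-178, 79, 96], 0],
  ],
)

```text
time_s: 1.65
ee_pos: [478.5, -31.1, 333.9]
ee_rot: [-61.9, -0.1, -88.7]
force: [0.8, 0.7, -1.1]
gripper_width: 91.4
```

```bash
python3 - <<'E'
from h import *
T=tool(-LR.apply([0,0,1]),-LR.apply([0,1,0]))
inc(L(31,-20,196),T)
d=grab('top'); cv2.imwrite('pics/a1.png',cv2.resize(d['frame'][90:250,160:400],(720,480)))
d=grab('side'); P=pts(d)
# fingers in side depth relative to the tool, and tin in ledge frame
s=env.state(); q=P.reshape(-1,3); q=q[np.isfinite(q[:,0])]
l=LR.inv().apply(q-LO); k=(l[:,2]>18)&(l[:,2]<30)&(abs(l[:,1]+20)<60)&(l[:,0]>-5)&(l[:,0]<75); print('tin side',k.sum(),cv2.minEnclosingCircle(l[k,:2].astype(np.float32)))
R0=Ro.from_euler('xyz',s['ee_rot'],degrees=True); m=R0.inv().apply(q-s['ee_pos']); k=(m[:,1]>130)&(m[:,1]<200)&(abs(m[:,0])<70)&(abs(m[:,2])<30); print('fingers',m[k].min(0),m[k].max(0))
E
```

```text
t 1.65 pos [478.5 -31.1 333.9] q [ -6.1   8.5 117.2   7.7  26.6  76.5] F [ 0.8  0.7 -1.1] w 91.4
turn [-0.0018  0.0025  0.0001] shift [ -1.2 103.9   0.8] from [528.1 -28.8 242.6]
tin side 225 ((30.288768768310547, -21.4721736907959), 33.651405334472656)
fingers [-61.71097993 130.21146561 -20.46006267] [ 60.86075694 190.49972582  15.66765644]
```

View pics/a1.png

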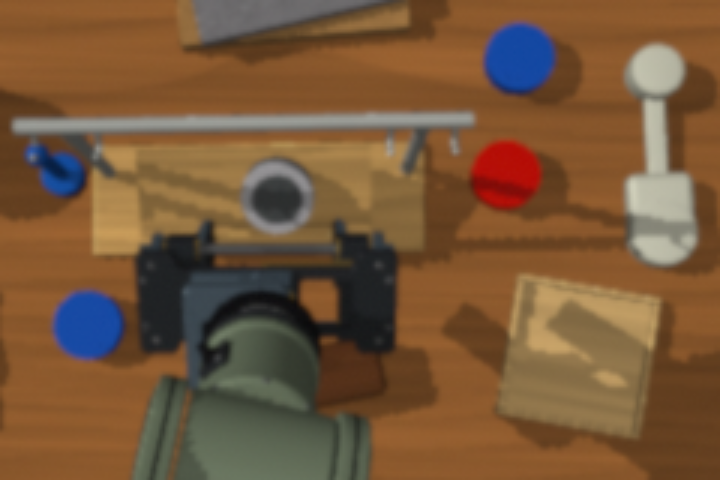

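The crop shows the open fingers at columns about 205 and 340, centred on the tin at (277,197) and clear of the rail. I'll descend along the normal.

Emit:
carry_out(
  increments=[
    [[0, 0, 0], [-1, 30, 0.8], 0],
    [[0, 0, 0], [-1, 55, 0.8], 0],
    [[0, 0, 0], [-1, 75, 0.8], 0],
    [[0, 0, 0], [-1, 90, 0.8], 0],
    [[0, 0, 0], [-1, 99, 0.8], 0],
    [[0, 0, 0], [-1, 103, 0.8], 0],
    [[0, 0, 0], [-1, 103.5, 0.8], 0],
    [[0, 0, 0], [-1, 103.5, 0.8], 0],
  ],
)

```text
time_s: 2.42
ee_pos: [528.0, -30.3, 244.1]
ee_rot: [-61.8, -0.1, -88.9]
force: [-0.2, 0.4, 0.5]
gripper_width: 91.2
```

```bash
python3 - <<'E'
from h import *
T=tool(-LR.apply([0,0,1]),-LR.apply([0,1,0]))
inc(L(31,-20,196),T)
E
```

```text
t 2.42 pos [528.  -30.3 244.1] q [ -5.4  19.7 118.2  12.2  14.4  72.4] F [-0.2  0.4  0.5] w 91.2
turn [-0.0041 -0.0002  0.0016] shift [-1.5  1.3 -0.6] from [528.1 -28.8 242.6]
```

Emit:
carry_out(
  increments=[
    [[0, 0, 0], [0, 1, 0], 1],
    [[0, 0, 0], [0, 1, 0], 1],
    [[0, 0, 0], [0, 1, 0], 1],
    [[0, 0, 0], [0, 1, 0], 1],
    [[0, 0, 0], [0, 1, 0], 1],
    [[0, 0, 0], [0, 1, 0], 1],
    [[0, 0, 0], [0, 1, 0], 1],
    [[0, 0, 0], [0, 1, 0], 1],
  ],
  force=20,
)

```text
time_s: 3.08
ee_pos: [528.6, -29.6, 242.9]
ee_rot: [-61.8, -0.1, -88.8]
force: [-2.8, -0.1, 4.4]
gripper_width: 61.2
```

Emit:
carry_out(
  increments=[
    [[0, 0, 0], [0, 1, 0], 1],
    [[0, 0, 0], [0, 1, 0], 1],
    [[0, 0, 0], [0, -10, 0], 1],
    [[0, 0, 0], [0, -25, 0], 1],
    [[0, 0, 0], [0, -50, 0], 1],
    [[0, 0, 0], [0, -80, 0], 1],
    [[0, 0, 0], [0, -100, 0], 1],
    [[0, 0, 0], [0, -105, 0], 1],
  ],
)

```text
time_s: 3.75
ee_pos: [478.4, -30.7, 338.1]
ee_rot: [-61.5, -0.1, -88.8]
force: [0.4, -0.6, 0.3]
gripper_width: 61.2
```

```bash
cat > tin.py <<'E'
from h import *
a=np.radians(81.08); TJ=-np.array([np.cos(a),np.sin(a),0]); TT=tool([0,0,-1],TJ)
def tray(z): return np.array([487.5,-295,z])
E
python3 - <<'E'
from tin import *
inc(tray(320),TT)
d=grab('side'); cv2.imwrite('pics/a2.png',cv2.resize(d['frame'][120:280,160:400],(720,480)))
E
```

```text
t 3.75 pos [478.4 -30.7 338.1] q [ -6.1   8.2 117.    7.5  26.7  76.9] F [ 0.4 -0.6  0.3] w 61.2
turn [-0.4959  0.1735 -0.0419] shift [264.4  18.1  -5.7] from [ 487.5 -295.   320. ]
```

View pics/a2.png

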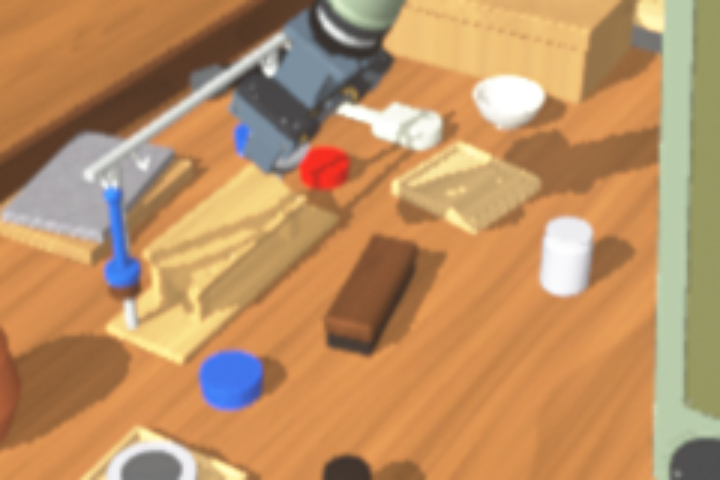

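The tin is held at (290,155) and the ledge is clear. Next I'll carry it over the tray.

Emit:
carry_out(
  increments=[
    [[-0.2, 0.07, -0.02], [40, 0, -2], 1],
    [[-0.4, 0.14, -0.03], [80, 5, -4], 1],
    [[-0.496, 0.174, -0.042], [120, 10, -5], 1],
    [[-0.496, 0.174, -0.042], [160, 15, -5.7], 1],
    [[-0.496, 0.174, -0.042], [200, 18, -5.7], 1],
    [[-0.496, 0.174, -0.042], [235, 18, -5.7], 1],
    [[-0.496, 0.174, -0.042], [258, 18, -5.7], 1],
    [[-0.496, 0.174, -0.042], [264, 18, -5.7], 1],
    [[-0.496, 0.174, -0.042], [264, 18, -5.7], 1],
    [[-0.496, 0.174, -0.042], [264, 18, -5.7], 1],
  ],
)

```text
time_s: 4.63
ee_pos: [488.0, -294.1, 315.6]
ee_rot: [-90.4, 0.1, -99.0]
force: [0.6, 0.2, -0.7]
gripper_width: 61.5
```

```bash
python3 - <<'E'
from tin import *
inc(tray(210),TT)
E
```

```text
t 4.63 pos [ 488.  -294.1  315.6] q [-32.2  21.9  97.8  -0.1  60.7  66.8] F [ 0.6  0.2 -0.7] w 61.5
turn [ 0.0075 -0.0008 -0.0016] shift [  1.2 105.6   0.4] from [ 487.5 -295.   210. ]
```

Emit:
carry_out(
  increments=[
    [[0.007, 0, 0], [1, 25, 0.4], 1],
    [[0.007, 0, 0], [1, 55, 0.4], 1],
    [[0.007, 0, 0], [1, 80, 0.4], 1],
    [[0.007, 0, 0], [1, 95, 0.4], 1],
    [[0.007, 0, 0], [1, 103, 0.4], 1],
    [[0.007, 0, 0], [1, 106, 0.4], 1],
    [[0.007, 0, 0], [1, 106, 0.4], 1],
    [[0.007, 0, 0], [1, 106, 0.4], 1],
  ],
)

```text
time_s: 5.3
ee_pos: [488.3, -295.2, 211.9]
ee_rot: [-89.8, -0.0, -98.9]
force: [0.5, -0.5, -0.3]
gripper_width: 61.2
```

Emit:
carry_out(
  increments=[
    [[0, 0, 0], [0, 2, 0], 1],
    [[0, 0, 0], [0, 4, 0], 1],
    [[0, 0, 0], [0, 5.5, 0], 1],
    [[0, 0, 0], [0, 6.5, 0], 1],
    [[0, 0, 0], [0, 6.5, 0], 1],
  ],
)

```text
time_s: 5.72
ee_pos: [487.7, -295.5, 204.4]
ee_rot: [-89.9, -0.0, -99.0]
force: [-0.3, -0.4, -1.0]
gripper_width: 61.5
```

Emit:
carry_out(
  increments=[
    [[0, 0, 0], [0, 1, 0], 1],
    [[0, 0, 0], [0, 2, 0], 1],
    [[0, 0, 0], [0, 2, 0], 1],
  ],
)

```text
time_s: 5.97
ee_pos: [487.7, -295.5, 202.3]
ee_rot: [-89.9, 0.0, -98.9]
force: [-0.5, 0.5, -1.2]
gripper_width: 61.2
```

Emit:
carry_out(
  increments=[
    [[0, 0, 0], [0, 1, 0], 1],
    [[0, 0, 0], [0, 1.5, 0], 1],
    [[0, 0, 0], [0, 1.5, 0], 1],
  ],
)

```text
time_s: 6.22
ee_pos: [487.8, -295.5, 202.0]
ee_rot: [-89.9, -0.0, -98.9]
force: [-1.4, 1.0, 6.9]
gripper_width: 61.0
```

Contact was felt (6.9 N), so I'll open partway, because the fingers fully open would hit the tray walls.

Emit:
carry_out(
  increments=[
    [[0, 0, 0], [0, 0, 0], 0.2],
    [[0, 0, 0], [0, 0, 0], 0.2],
    [[0, 0, 0], [0, 0, 0], 0.2],
    [[0, 0, 0], [0, 0, 0], 0.2],
    [[0, 0, 0], [0, 0, 0], 0.2],
    [[0, 0, 0], [0, -10, 0], 0.2],
    [[0, 0, 0], [0, -30, 0], 0.2],
    [[0, 0, 0], [0, -70, 0], 0.2],
    [[0, 0, 0], [0, -110, 0], 0.2],
    [[0, 0, 0], [0, -120, 0], 0.2],
  ],
)

```text
time_s: 7.05
ee_pos: [488.8, -296.2, 327.9]
ee_rot: [-89.3, -0.3, -98.9]
force: [0.8, -0.6, 0.8]
gripper_width: 73.3
```

```bash
cat > br.py <<'E'
from h import *
BY=13.67; BC=np.array([458.3,-42.3])
b=np.radians(BY); BT=tool([0,0,-1],[np.cos(b),np.sin(b),0])
def B(z): return np.r_[BC,z]
E
python3 - <<'E'
from br import *
inc(B(310),BT)
E
```

```text
t 7.05 pos [ 488.8 -296.2  327.9] q [-32.4  21.2  97.    0.   61.   66.5] F [ 0.8 -0.6  0.8] w 73.3
turn [-0.0036 -1.9654  0.0157] shift [-246.2   15.9  -69.8] from [458.3 -42.3 310. ]
```

Emit:
carry_out(
  increments=[
    [[0, -0.12, 0], [-25, 1, -7], 0],
    [[0, -0.24, 0], [-50, 3, -14], 0],
    [[0, -0.36, 0], [-75, 5, -21], 0],
    [[0, -0.48, 0], [-100, 6, -28], 0],
    [[0, -0.6, 0], [-125, 8, -35], 0],
    [[0, -0.72, 0], [-150, 10, -42], 0],
    [[0, -0.84, 0], [-175, 12, -50], 0],
    [[0, -0.96, 0], [-200, 14, -57], 0],
    [[0, -1.08, 0], [-225, 16, -64], 0],
    [[0, -1.2, 0], [-246, 16, -70], 0],
  ],
)

```text
time_s: 7.88
ee_pos: [456.1, -40.1, 304.9]
ee_rot: [-90.0, -0.1, -29.8]
force: [-0.1, 0.4, 0.8]
gripper_width: 90.9
```

Emit:
carry_out(
  increments=[
    [[0, -0.12, 0], [0, 0, 0], 0],
    [[0, -0.24, 0], [0, 0, 0], 0],
    [[0, -0.36, 0], [0, 0, 0], 0],
    [[0, -0.48, 0], [0, 0, 0], 0],
    [[0, -0.6, 0], [0, 0, 0], 0],
    [[0, -0.72, 0], [0, 0, 0], 0],
    [[0, -0.765, 0], [0, 0, 0], 0],
    [[0, -0.765, 0], [0, 0, 0], 0],
    [[0, -0.765, 0], [0, 0, 0], 0],
  ],
)

```text
time_s: 8.63
ee_pos: [456.7, -41.6, 305.1]
ee_rot: [-90.1, -0.1, 13.6]
force: [-0.5, -0.5, 1.2]
gripper_width: 91.8
```

```bash
python3 - <<'E'
from br import *
inc(B(207),BT)
d=grab('top'); cv2.imwrite('pics/a3.png',cv2.resize(d['frame'][110:270,180:420],(720,480)))
P=pts(d); im=cv2.cvtColor(d['frame'],cv2.COLOR_BGR2HSV)
Q=P[170:240,320:390]; q=Q.reshape(-1,3)
k=(q[:,2]>23)&(q[:,2]<40)&(np.hypot(q[:,0]-487,q[:,1]+295)<50); t=q[k]; print('tin in tray',cv2.minEnclosingCircle(t[:,:2].astype(np.float32)),np.median(t[:,2]))
A=np.c_[t[:,:2],np.ones(len(t))]; print('tilt',np.linalg.lstsq(A,t[:,2],rcond=None)[0][:2],k.sum())
E
```

```text
t 8.63 pos [456.7 -41.6 305.1] q [ -6.6  13.3 112.8  -0.   53.7 -20.2] F [-0.5 -0.5  1.2] w 91.8
turn [ 0.001  -0.0018  0.0022] shift [ 1.2 98.1 -1. ] from [458.3 -42.3 207. ]
tin in tray ((487.8213806152344, -295.0244140625), 31.055429458618164) 30.584549878292314
tilt [0.00417628 0.00167112] 439
```

View pics/a3.png

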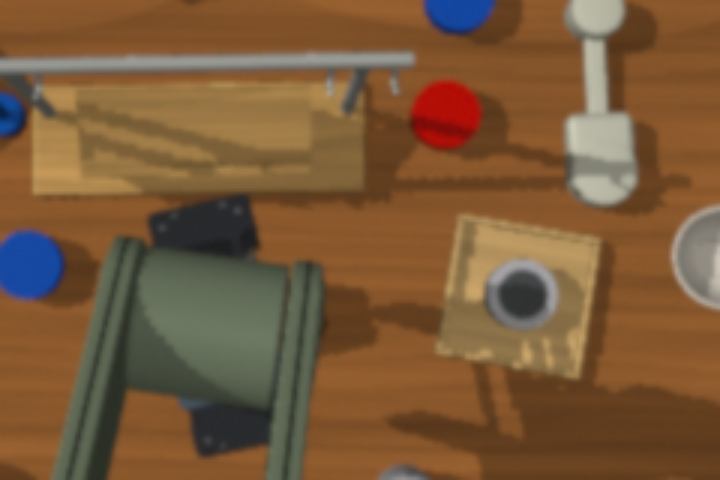

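The tin lies flat in the tray at (522,295) in the crop: measured centre (487.8, -295.0), lid at z 30.6, tilt under 0.005. Now the brush.

Emit:
carry_out(
  increments=[
    [[0, 0, 0], [1.2, 25, -1], 0],
    [[0, 0, 0], [1.2, 50, -1], 0],
    [[0, 0, 0], [1.2, 72, -1], 0],
    [[0, 0, 0], [1.2, 88, -1], 0],
    [[0, 0, 0], [1.2, 95, -1], 0],
    [[0, 0, 0], [1.2, 98, -1], 0],
    [[0, 0, 0], [1.2, 98, -1], 0],
  ],
)

```text
time_s: 9.27
ee_pos: [458.4, -42.3, 206.7]
ee_rot: [-90.0, -0.1, 13.6]
force: [0.4, 0.8, 0.5]
gripper_width: 91.3
```

Emit:
carry_out(
  increments=[
    [[0, 0, 0], [0, 0, 0], 1],
    [[0, 0, 0], [0, 0, 0], 1],
    [[0, 0, 0], [0, 0, 0], 1],
    [[0, 0, 0], [0, 0, 0], 1],
    [[0, 0, 0], [0, 0, 0], 1],
    [[0, 0, 0], [0, 0, 0], 1],
    [[0, 0, 0], [0, 0, 0], 1],
    [[0, 0, 0], [0, 0, 0], 1],
    [[0, 0, 0], [0, 0, 0], 1],
  ],
  force=35,
)

```text
time_s: 10.02
ee_pos: [458.4, -42.3, 207.1]
ee_rot: [-90.1, -0.1, 13.6]
force: [-1.4, -0.1, 4.5]
gripper_width: 53.8
```

```bash
python3 - <<'E'
from h import *
print(env.state()['ee_pos'],env.state()['ee_rot'])
# ledge re-measured unobstructed
d=grab('top'); P=pts(d); q=P.reshape(-1,3); q=q[np.isfinite(q[:,0])]
l=LR.inv().apply(q-LO); k=(abs(l[:,1])<90)&(l[:,0]>-15)&(l[:,0]<75)&(abs(l[:,2])<12); l=l[k]
for x in range(-14,76,3):
    j=(l[:,0]>=x)&(l[:,0]<x+3); print(x,j.sum(),round(np.median(l[j,2]),1) if j.any() else '',end=' | ')
f=l[(l[:,0]>8)&(l[:,0]<58)]; A=np.c_[f[:,:2],np.ones(len(f))]; print('fit',np.linalg.lstsq(A,f[:,2],rcond=None)[0],len(f))
r=q[(q[:,2]>205)&(q[:,2]<230)&(q[:,0]>620)&(q[:,0]<680)]; rr=cv2.minAreaRect(r[:,:2].astype(np.float32)); print('rail',rr,np.median(r[:,2]))
lr=LR.inv().apply(np.r_[rr[0],215]-LO); print('rail in ledge',lr)
E
```

```text
[458.36254692 -42.31617695 207.06724329] [-90.05608633  -0.11333123  13.64794689]
-14 0  | -11 0  | -8 32 6.0 | -5 73 7.4 | -2 110 6.8 | 1 124 1.4 | 4 73 -0.7 | 7 75 -0.4 | 10 73 -0.5 | 13 72 -1.1 | 16 75 -0.8 | 19 77 -0.9 | 22 74 -0.4 | 25 86 -0.5 | 28 81 -0.3 | 31 74 -0.1 | 34 77 -0.5 | 37 75 -0.5 | 40 74 -0.5 | 43 76 -0.3 | 46 82 -0.7 | 49 74 -1.2 | 52 84 -0.7 | 55 86 -0.2 | 58 82 -0.3 | 61 79 -0.5 | 64 90 -0.8 | 67 85 -3.7 | 70 0  | 73 0  | fit [ 0.00275139  0.00587646 -0.6322718 ] 1300
rail ((640.0237426757812, -6.3258056640625), (30.77045440673828, 340.1211242675781), 2.0018703937530518) 219.96050675318116
rail in ledge [117.2654844    0.17448616 118.86004405]
```

Emit:
carry_out(
  increments=[
    [[0, 0, 0], [0, -5, 0], 1],
    [[0, 0, 0], [0, -20, 0], 1],
    [[0, 0, 0], [0, -45, 0], 1],
    [[0, 0, 0], [0, -75, 0], 1],
    [[0, 0, 0], [0, -105, 0], 1],
    [[0, 0, 0], [0, -125, 0], 1],
    [[0, 0, 0], [0, -130, 0], 1],
    [[0, 0, 0], [0, -130, 0], 1],
  ],
)

```text
time_s: 10.73
ee_pos: [458.1, -42.3, 337.8]
ee_rot: [-90.1, -0.3, 13.6]
force: [0.8, 0.6, -2.0]
gripper_width: 53.5
```

```bash
cat > pl.py <<'E'
from h import *
def place(h,lo=3,dl=4.,y=0,zc=207):
    """tool pose that holds brush with lower bristle edge at ledge (lo,y,h along tool axis)"""
    D=Ro.from_euler('y',-dl,degrees=True)           # extra lean in ledge frame
    o=np.array([lo,y,0])+D.apply([24,0,0])+D.apply([0,0,h+zc])
    W=LR*D
    return L(*o),tool(-W.apply([0,0,1]),W.apply([1,0,0]))
E
python3 - <<'E'
from pl import *
inc(*place(90)); inc(*place(3))
E
```

```text
t 10.73 pos [458.1 -42.3 337.8] q [ -6.7  11.3 110.   -0.   58.5 -20.3] F [ 0.8  0.6 -2. ] w 53.5
turn [-0.0593  0.2118 -0.5517] shift [ 7.3 16.8 31.1] from [457.9 -10.3 321. ]
t 10.73 pos [458.1 -42.3 337.8] q [ -6.7  11.3 110.   -0.   58.5 -20.3] F [ 0.8  0.6 -2. ] w 53.5
turn [-0.0593  0.2118 -0.5517] shift [52.  90.8 21.3] from [504.   -9.3 247.2]
```

Emit:
carry_out(
  increments=[
    [[-0.012, 0.042, -0.11], [1, 3, 6], 1],
    [[-0.024, 0.085, -0.22], [3, 6, 12], 1],
    [[-0.036, 0.127, -0.33], [4, 10, 18], 1],
    [[-0.048, 0.17, -0.44], [6, 13, 25], 1],
    [[-0.059, 0.212, -0.552], [7.3, 16.8, 31], 1],
    [[-0.059, 0.212, -0.552], [7.3, 16.8, 31], 1],
    [[-0.059, 0.212, -0.552], [7.3, 16.8, 31], 1],
    [[-0.059, 0.212, -0.552], [7.3, 16.8, 31], 1],
  ],
)

```text
time_s: 11.4
ee_pos: [457.8, -10.5, 319.0]
ee_rot: [-90.0, -31.6, 1.2]
force: [0.3, -0.0, -1.4]
gripper_width: 54.1
```

```bash
python3 - <<'E'
from pl import *
inc(*place(3))
s=env.state(); W=LR*Ro.from_euler('y',-4,degrees=True)
d=grab('side'); cv2.imwrite('pics/a4.png',cv2.resize(d['frame'][110:270,180:420],(720,480)))
R0=Ro.from_euler('xyz',s['ee_rot'],degrees=True)
for n in('side','top'):
    d=grab(n); q=pts(d).reshape(-1,3); q=q[np.isfinite(q[:,0])]; m=R0.inv().apply(q-s['ee_pos'])
    k=(abs(m[:,0])<35)&(abs(m[:,2])<100)&(m[:,1]>150)&(m[:,1]<225); print(n,k.sum(),np.percentile(m[k],[1,50,99],axis=0).round(1))
    i=(d['frame'].max(2)<45).ravel()
E
```

```text
t 11.4 pos [457.8 -10.5 319. ] q [ -3.6   7.4 122.1   7.8  19.2 -11.4] F [ 0.3 -0.  -1.4] w 54.1
turn [-0.001   0.0006 -0.0075] shift [ 1.9 85.4  0.1] from [504.   -9.3 247.2]
side 722 [[-32.1 154.2 -57.3]
 [ -0.7 164.9  30.9]
 [ 32.6 204.6  79.9]]
top 963 [[-23.  161.7 -79.9]
 [  5.5 165.4 -38.6]
 [ 29.3 206.6  77.7]]
```

View pics/a4.png

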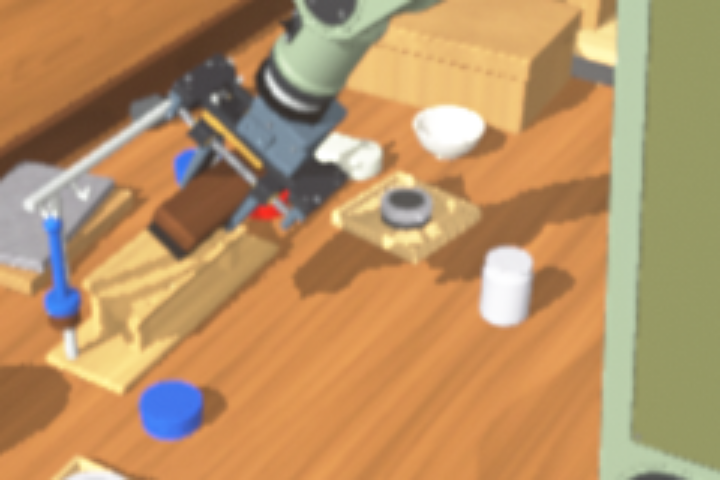

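The brush is held squarely at (205,205): its back reads 165 mm from the flange, as it should, and it is centred ±80 along the pads. I'll descend along the tool axis and check force.

Emit:
carry_out(
  increments=[
    [[0, 0, -0.007], [1.8, 12, 0], 1],
    [[0, 0, -0.007], [1.8, 25, 0], 1],
    [[0, 0, -0.007], [1.8, 38, 0], 1],
    [[0, 0, -0.007], [1.8, 50, 0], 1],
    [[0, 0, -0.007], [1.8, 60, 0], 1],
    [[0, 0, -0.007], [1.8, 68, 0], 1],
    [[0, 0, -0.007], [1.8, 73, 0], 1],
    [[0, 0, -0.007], [1.8, 76, 0], 1],
    [[0, 0, -0.007], [1.8, 76, 0], 1],
  ],
)

```text
time_s: 12.3
ee_pos: [499.7, -9.5, 256.0]
ee_rot: [-89.9, -32.2, 1.2]
force: [-0.0, -1.3, -1.7]
gripper_width: 53.8
```

```bash
python3 - <<'E'
from pl import *
inc(*place(1))
E
```

```text
t 12.3 pos [499.7  -9.5 256. ] q [ -3.1  16.3 122.4  14.2   9.5 -17.6] F [-0.  -1.3 -1.7] w 53.8
turn [-0.0007 -0.0005  0.0037] shift [-1.  11.7  0.1] from [505.1  -9.3 245.5]
```

Emit:
carry_out(
  increments=[
    [[0, 0, 0.003], [-0.8, 2, 0], 1],
    [[0, 0, 0.003], [-0.8, 4, 0], 1],
    [[0, 0, 0.003], [-0.8, 6, 0], 1],
    [[0, 0, 0.003], [-0.8, 7.5, 0], 1],
    [[0, 0, 0.003], [-0.8, 8.5, 0], 1],
    [[0, 0, 0.003], [-0.8, 8.5, 0], 1],
  ],
)

```text
time_s: 12.8
ee_pos: [503.4, -9.4, 248.7]
ee_rot: [-89.9, -32.1, 1.2]
force: [0.5, 0.2, -2.2]
gripper_width: 54.2
```

Emit:
carry_out(
  increments=[
    [[0, 0, 0], [0, 1, 0], 1],
    [[0, 0, 0], [0, 2, 0], 1],
    [[0, 0, 0], [0, 2, 0], 1],
  ],
)

```text
time_s: 13.05
ee_pos: [504.5, -9.4, 247.0]
ee_rot: [-89.9, -32.1, 1.2]
force: [0.1, 0.4, -2.8]
gripper_width: 53.9
```

```bash
python3 - <<'E'
from pl import *
inc(*place(0))
E
```

```text
t 13.05 pos [504.5  -9.4 247. ] q [ -3.   17.5 122.4  15.7   8.5 -19.1] F [ 0.1  0.4 -2.8] w 53.9
turn [-0.0007 -0.0005  0.0013] shift [-0.2  2.5  0. ] from [505.6  -9.3 244.7]
```

Emit:
carry_out(
  increments=[
    [[0, 0, 0], [0, 1, 0], 1],
    [[0, 0, 0], [0, 2, 0], 1],
    [[0, 0, 0], [0, 2, 0], 1],
  ],
)

```text
time_s: 13.3
ee_pos: [505.5, -9.4, 245.2]
ee_rot: [-89.9, -32.1, 1.2]
force: [-0.4, -0.2, -1.5]
gripper_width: 53.9
```

Emit:
carry_out(
  increments=[
    [[0, 0, 0], [0, 0.7, 0], 1],
    [[0, 0, 0], [0, 1.4, 0], 1],
    [[0, 0, 0], [0, 1.4, 0], 1],
  ],
)

```text
time_s: 13.55
ee_pos: [506.1, -9.4, 244.3]
ee_rot: [-89.9, -32.1, 1.2]
force: [-1.7, 0.6, 0.7]
gripper_width: 53.8
```

Contact is light. I'll nudge 2 mm down towards the lip, then release.

Emit:
carry_out(
  increments=[
    [[0, 0, 0], [-1, 0.5, 0], 1],
    [[0, 0, 0], [-2, 0.7, 0], 1],
    [[0, 0, 0], [-2, 0.7, 0], 1],
  ],
)

```text
time_s: 13.8
ee_pos: [505.5, -9.4, 243.8]
ee_rot: [-90.0, -32.3, 1.1]
force: [-3.5, 0.5, 6.0]
gripper_width: 54.1
```

Emit:
carry_out(
  increments=[
    [[0, 0, 0], [0, 0, 0], 0.55],
    [[0, 0, 0], [0, 0, 0], 0.45],
    [[0, 0, 0], [0, 0, 0], 0.3],
    [[0, 0, 0], [0, 0, 0], 0.15],
    [[0, 0, 0], [0, 0, 0], 0],
    [[0, 0, 0], [0, 0, 0], 0],
    [[0, 0, 0], [0, 0, 0], 0],
    [[0, 0, 0], [0, 0, 0], 0],
  ],
  force=5,
)

```text
time_s: 14.47
ee_pos: [504.9, -9.4, 242.4]
ee_rot: [-89.9, -32.1, 1.2]
force: [-0.3, 0.2, -0.5]
gripper_width: 90.1
```

Emit:
carry_out(
  increments=[
    [[0, 0, 0], [-2, -5, 0], 0],
    [[0, 0, 0], [-3, -20, 0], 0],
    [[0, 0, 0], [-5, -45, 0], 0],
    [[0, 0, 0], [-5, -75, 0], 0],
    [[0, 0, 0], [-5, -105, 0], 0],
    [[0, 0, 0], [-5, -125, 0], 0],
    [[0, 0, 0], [-5, -130, 0], 0],
    [[0, 0, 0], [-5, -130, 0], 0],
  ],
)

```text
time_s: 15.13
ee_pos: [431.1, -11.0, 351.4]
ee_rot: [-90.0, -32.3, 1.2]
force: [-0.4, 1.4, 0.3]
gripper_width: 91.2
```

```bash
cat > chk.py <<'E'
from h import *
for n in('side','top'):
    d=grab(n); q=pts(d).reshape(-1,3); q=q[np.isfinite(q[:,0])]
    l=LR.inv().apply(q-LO); k=(l[:,2]>36)&(l[:,2]<50)&(abs(l[:,1])<110)&(l[:,0]>-20)&(l[:,0]<75); b=l[k]
    f=b[(abs(b[:,2]-np.median(b[:,2]))<6)]; r=cv2.minAreaRect(f[:,:2].astype(np.float32)); A=np.c_[f[:,:2],np.ones(len(f))]; w=np.linalg.lstsq(A,f[:,2],rcond=None)[0]
    print(n,len(f),'centre',np.round(r[0],1),np.round(r[1],1),round(r[2],1),'top z',np.median(f[:,2]).round(1),'tilt',w[:2].round(3))
    cv2.imwrite(f'pics/e_{n}.png',cv2.resize(d['frame'][90:250,170:410],(720,480)))
E
python3 chk.py
```

```text
side 621 centre [22.6 -0.5] [ 54.3 164.9] 0.3 top z 41.9 tilt [0.016 0.005]
top 1035 centre [26.8  0.6] [ 53.2 159.2] 0.9 top z 41.1 tilt [-0.019  0.005]
```

View pics/e_side.png

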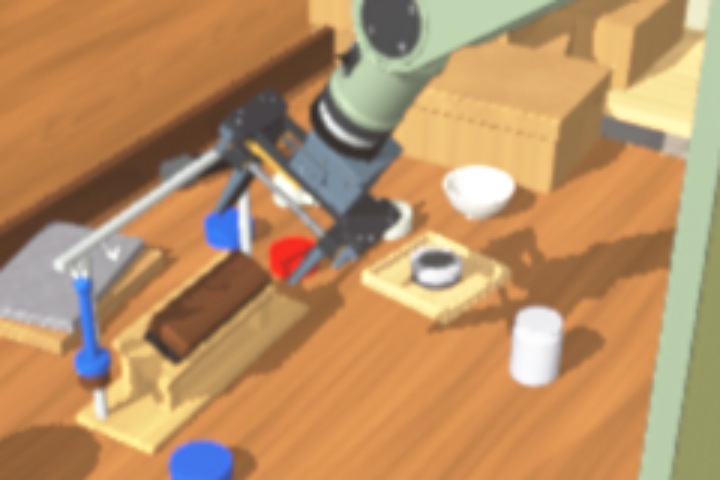

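The brush lies flat along the slope at (208,303), and the tin lies in the tray at (436,266). Both checks agree, so I'm handing in.

```bash
python3 -c "
from workcell import env
print(env.job_done())"
```

```text
the job is handed in; nothing more can be done
None
```

The tin is in the empty tray and the brush is back on the sloped rest. I handed the job in at about 15 s; no verdict was reported.

- **Tin:** I gripped it along the slope's normal and lowered it into the right-hand tray until I felt contact. I then released it with the fingers only partly open, to clear the tray walls. A later check put it within about 1 mm of the tray centre, with the lid at 30.6 mm (30 mm expected) and a tilt under 0.005 rad.
- **Brush:** I set it down leaning about 4° more than the slope, so the gripper cleared the rail, then eased it towards the lip and let go. In the ledge frame it is flat within 0.02 rad, within 1 mm of the middle and aligned within about 1°. The top of its back is 41–42 mm above the face (42 mm expected).
- **Disagreement:** The two cameras put the brush at 22.6 mm (side) and 26.8 mm (top) up the slope. That gap matches the one I saw on the tin, and the mean of 24.7 mm fits a brush resting against the lip (24 mm).
- **Bystanders:** In the pictures I viewed, none looked moved. I did not measure their positions, and the last picture viewed does not show all of them.

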